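Rack the good cells, hold up the leaking one in tongs

TASK

Sort the tested key-fob cells: with the gripper stand one of the two good blue cells upright in the one-dot pocket of the round charging dock and let go, then the other one in the two-dot pocket. Then take the sprung tongs out of their wooden holder, close them on the leaking orange cell that stands on the chrome tester, and lift it so that its underside is at least 10 cm above the counter; finish there, still holding the cell in the squeezed tongs. Never touch the leaking cell with the gripper itself, and do not shift the power brick, fob shell, valet key or spudger.

Things in the scene. Friction and masses are not known exactly. Their poses are not given: they have to be found in the camera images.
- dock: fixed round dark blue dock, base 150 mm in diameter, 8 mm thick, at any yaw; three grey cups on it 40 mm from its centre, 120 degrees apart (29 mm outer, 22 mm inner diameter, rims 24 mm and floors 10 mm above the counter). One, two or three white 12 mm dots on the base outside each cup are its number. Origin at the centre of the underside; x points to pocket 1, z up
- pocket1 (a point): centre of the floor of the one-dot pocket, 10 mm above the counter, 14 mm below its rim
- pocket2 (a point): centre of the floor of the two-dot pocket, 10 mm above the counter, 14 mm below its rim
- pocket3 (a point): centre of the floor of the three-dot pocket, which stays empty
- cell_a: good cell with a blue sleeve standing on the counter: cylindrical battery, 17 mm diameter, 34.5 mm tall (plus a 1 mm contact nub on top), about 17 g; origin at the centre of its underside, z along its axis, up at the start. It may go in pocket 1 or 2
- cell_b: the other good cell, the same in every way: cylindrical battery, 17 mm diameter, 34.5 mm tall (plus a 1 mm contact nub on top), about 17 g; origin at the centre of its underside, z along its axis, up at the start
- cell_leak: leaking cell with an orange sleeve and pale green crust on its top edge, standing in the tester's cup, its underside 18 mm above the counter: cylindrical battery, 17 mm diameter, 34.5 mm tall (plus a 1 mm contact nub on top), about 17 g; origin at the centre of its underside, z along its axis, up at the start. Must not be touched by the gripper
- tester: fixed round chrome battery tester, 62 mm in diameter, 22 mm high, with a cup 21 mm in diameter and 4 mm deep in the middle of its top, in which the leaking cell stands; origin at the centre of its underside
- holder: fixed wooden holder, an open-topped box 32 mm (x) by 74 mm (y) by 43 mm high, walls 6 mm, inner floor 8 mm above the counter; the tongs stand in it. Origin at the centre of its underside
- tongs: sprung steel tongs, about 60 g, upright in the holder, tips down, axes along the holder's. Origin midway between the tips at their lower end, z up. Head block (16 mm x, 34 mm y) at heights 106 to 118 mm; an arm on its +y and its -y side, each hinged at height 112 mm, 12 mm off centre; both swing alike. The tongs spring open and drop if let go
- tongs_grip (a point): point to grip, on the tongs' axis 78 mm above their origin, 40 mm below the head's top, between the green plates (16 mm wide, heights 60 to 96 mm) on the arms' outer faces. Grip from above, closing along the tongs' y. Plates 45 mm apart over their outer faces when open; 3 N starts to close them. Hold at about 41 mm to carry the tongs open; squeeze on with 20 N or more to clamp
- tongs_tips (a point): point between the black tips, 10 mm above the tongs' origin. Tips are 18 mm wide (x), heights 0 to 20 mm, and move 3 times as far as the plates: inner faces 44 mm apart when open, about 31 mm with the plates at 41 mm; they meet a 17 mm thing with the plates at about 36 mm (spring then takes 6 N), plates and tips then parallel
- tongs_left (a joint): swing of each tongs arm in rad: 0 fully open (held there by the spring), about 0.13 when closed on a 17 mm thing, 0.24 at the stop
- brick: bystander: loose beige power brick with a green rocker switch, 105 x 50 x 32 mm; origin at the centre of its underside, x along its length
- fob: bystander: loose glossy white fob shell, 62 x 36 x 12 mm; origin at the centre of its underside, x along its length
- valet_key: bystander: loose brass valet key lying flat, 4 mm thick, 24 mm bow centred on the origin, blade reaching 46 mm along x
- spudger: bystander: loose black plastic spudger lying flat, 132 mm long along x (from -65 to +67 mm), 11 mm wide, 7 mm thick; origin on its underside
There are look-alikes about, which are no part of the job. Several things look just like the dock: the one meant starts farthest from the robot's base.

How it is judged:
By the outcome, as a careful person would: the job done as asked, in the order asked, and still so for the second after the job is handed in, while the arm keeps its last pose, push and grip.
It also fails if it takes over 69 s, if anything falls off the work surface, if the arm or the gripper's body presses on something with over 40 N, if the wrist force passes 120 N, or if a joint passes its speed limit or range.

ROBOT

A 7-joint arm with a two-finger parallel gripper is mounted at the origin on the work surface. World frame = base frame: x ahead of the robot, y to its left, z up, the work surface at z = 0. Lengths are in m, angles in rad, forces in N, time in s.
With the tool pointing down it reaches from about 0.425 to 0.95 m from the base axis. Payload 4.7 kg.
Tool frame: the origin (TCP) lies on the centre line of the jaws, within the pads' length; the fingertips stand robot.nose_length ahead of it and the grasp point (between the pads) lies 8 mm behind it (robot.nose_length is the distance from the TCP to the fingertips, in m); z points along the fingers, y is the line along which they close (so a half turn about z gives the same grasp; the last joint's range is limited). The gripper opens to 85 mm and grips with 20 to 120 N. Pads are 22 mm wide; open, the fingers measure 114 mm over their backs; the gripper's body (76 mm by 85 mm) begins 54 mm behind the grasp point. The pads swing forward as they close: fully open they stand 13 mm farther back than shut.
Start: joints at [1.18, 0.469, -0.049, 1.532, 0.024, 1.141, -0.082], TCP at [0.239, -0.631, 0.242] pointing down, gripper open.
Joint ranges: [-2.59, 2.59], [-0.33, 1.99], [-1.39, 1.29], [0.1, 2.45], [-1.04, 4.18], [0.21, 1.99], [-2.66, 2.66]. Speed limits (rad/s): [2.57, 2.57, 3.14, 3.14, 3.14, 3.14, 3.14].

INTERFACE

Orientations are given as [roll, pitch, yaw] about the fixed x, y, z axes, in that order (R = Rz(yaw) Ry(pitch) Rx(roll)).
In Python, from plant import robot gives the robot as it stands. Calls block until the motion is done:
- robot.goto(position, orientation): joint-space move of the TCP to a pose.
- robot.move_straight(position, vel=0.15, attitude=None, contact_N=None): straight line of the TCP; attitude=None keeps the orientation; vel is the mean speed in m/s. With contact_N (N) it stops when the force on the tool has changed by that much, and returns True; else False.
- robot.move_joints(angles): joint-space move.
- robot.grip(opening, strength=None): opening from 0.0 (shut) to 1.0 (fully open); strength is the grip in N (None keeps the last); returns when the fingers have stopped.
- robot.sleep(seconds).
- robot.inverse_kinematics(position, orientation): joint angles nearest the present ones, or None.
- robot.sense(): the state.
- robot.grab_frame(name): name is "side" or "top"; returns a dict with "image" (420x560x3 uint8, red, green, blue), "range_z" (420x560 float32, m along the optical axis (not along the pixel's ray), 0 where there is no reading), "fx", "fy", "cx", "cy" (pixels), "R" (3x3) and "t" (3): a world point X has camera coordinates R X + t. Camera axes: x right, y down, z forward; pixel columns grow to the right and rows downward; lengths in m; the calibration is good to about 2 mm. A picture is of the moment at which its call begins.
A pose or a line that the arm cannot do raises robot.IKError and nothing moves.
- robot.close_job(): hands the job in; it is judged then, once.
The state is a dict: "t": time; "joint_pos": joint angles; "joint_velocities": joint speeds; "effort": joint torques, N m; "tcp_pos": TCP position; "tcp_rot": TCP orientation; "wrist_force": force on the tool from outside, world axes, zero at the start; "torque": the same for the moment, N m; "opening": opening from 0.0 (shut) to 1.0 (fully open); "gripper_force": force on a finger pad.
Only numpy, scipy, OpenCV 4.12 (cv2) and the standard library are available. Lean on these libraries where they do the work, as an engineer would, in place of code of your own. Each camera call takes 0.05 s, during which the arm holds its last target. There are 200 camera calls.

## Working session

There is one attempt and no reset: what is moved stays moved. The work goes in short steps, each a Python script; the robot and the scene stay as the last script left them, time stands still between calls to the robot, and variables do not carry over. Pictures are saved under pics/ and viewed, at most 10 in all, crops included, and the job is handed in when it is done.

```bash
mkdir -p pics; ls; python3 - <<'E'
from plant import robot
import cv2,numpy as np
for n in("top","side"):
    f=robot.grab_frame(n); np.savez("pics/%s0.npz"%n,**f)
    cv2.imwrite("pics/%s0.png"%n,cv2.resize(f["image"][:,:,::-1],(800,600),interpolation=cv2.INTER_CUBIC))
    print(n,f["fx"],f["cx"],f["cy"],(-f["R"].T@f["t"]).round(3),f["R"].round(2).tolist())
s=robot.sense();print(s,robot.nose_length)
E
```

```text
pics
top 523.5872724734628 277.748353371393 206.78826421797135 [ 0.372 -0.039  1.506] [[0.01, -1.0, -0.02], [-0.99, -0.01, -0.1], [0.1, 0.02, -0.99]]
side 453.41845472180864 275.6186258433237 208.47864670187622 [ 0.283 -0.707  0.775] [[0.94, -0.35, -0.02], [-0.25, -0.64, -0.73], [0.24, 0.69, -0.69]]
{'t': 0.1, 'joint_pos': array([ 1.18011026,  0.46937719, -0.04860521,  1.53357242,  0.02409606,
        1.14099732, -0.08228993]), 'joint_velocities': array([ 0.00098303, -0.00229743, -0.00021689, -0.00351245,  0.00171073,
        0.00140826, -0.00140586]), 'effort': array([ 9.76872507e-04, -5.11512244e+01, -4.66854230e-02, -2.38389891e+01,
        1.07967810e-02,  4.34688423e-03,  3.68732526e-05]), 'tcp_pos': array([ 0.23875491, -0.63082522,  0.24135618]), 'tcp_rot': array([-3.13982455e+00,  5.31207819e-05,  3.61832671e-01]), 'wrist_force': array([-0.33934307,  0.51307277,  0.07549423]), 'torque': array([0.01844928, 0.0176999 , 0.03435911]), 'gripper_force': 0.0, 'opening': 0.9984256237708935} 0.011
```

View pics/top0.png

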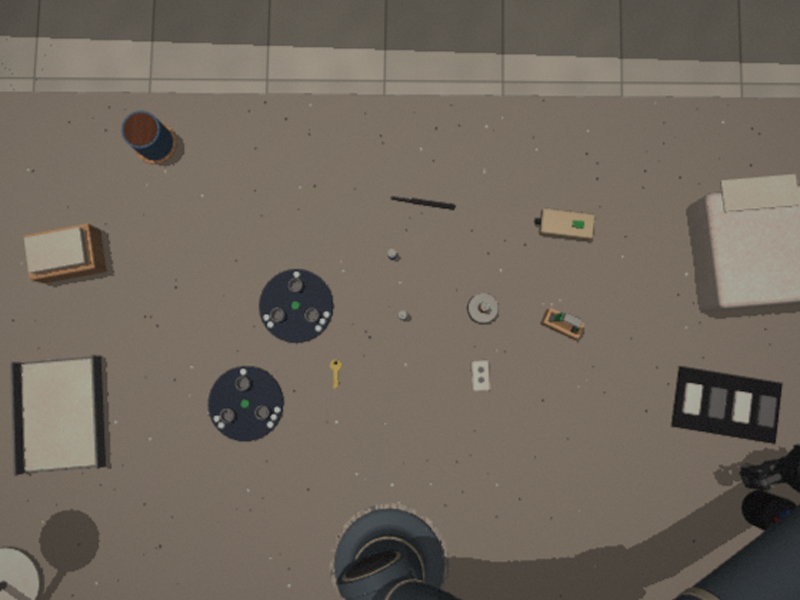

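View pics/side0.png

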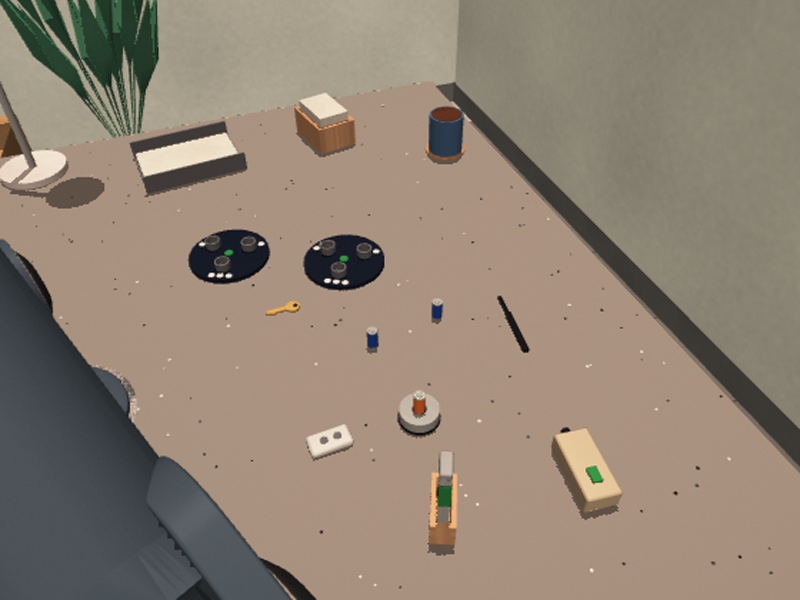

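The top view (800 px scale) shows the far dock at (296,305), with its 1-dot cup at (296,285), 2-dot cup at (277,315) and 3-dot cup at (312,315). The blue cells are at (392,254) and (403,315), the tester with the leaking cell at (483,308), and the holder with the tongs at (563,322). The side view agrees: the cells are blue and the cell on the tester is orange.

```bash
cat > h.py <<'E'
import numpy as np,cv2
def cloud(f):
    v,u=np.mgrid[0:420,0:560]; z=f["range_z"]
    P=np.stack([(u-f["cx"])/f["fx"]*z,(v-f["cy"])/f["fy"]*z,z],-1)
    W=(P-f["t"])@f["R"]; W[z==0]=np.nan
    return W
def ray(f,u,v,h):   # pixel -> world at height h
    d=f["R"].T@np.array([(u-f["cx"])/f["fx"],(v-f["cy"])/f["fy"],1]); c=-f["R"].T@f["t"]
    return c+d*(h-c[2])/d[2]
def proj(f,X):
    c=f["R"]@np.asarray(X)+f["t"]; return np.array([f["fx"]*c[0]/c[2]+f["cx"],f["fy"]*c[1]/c[2]+f["cy"]])
E
python3 - <<'E'
from h import *
T=dict(np.load("pics/top0.npz"));S=dict(np.load("pics/side0.npz"))
CT,CS=cloud(T),cloud(S)
seeds={"dock":(296,305,.008),"ca":(392,254,.035),"cb":(403,315,.035),"leak":(485,307,.053),"holder":(563,323,.043),"brick":(567,224,.03),"sp":(422,203,.005),"fob":(481,376,.012)}
g={k:ray(T,u*.7,v*.7,h) for k,(u,v,h) in seeds.items()}
for k in g: print(k,g[k].round(3),np.hypot(*g[k][:2]).round(3))
def sel(C,c,r,z0,z1):
    m=(np.hypot(C[...,0]-c[0],C[...,1]-c[1])<r)&(C[...,2]>z0)&(C[...,2]<z1);return m
def hue(f): 
    return cv2.cvtColor(f["image"],cv2.COLOR_RGB2HSV)
for k,z0,z1,r in [("ca",.03,.045,.03),("cb",.03,.045,.03),("leak",.046,.06,.03),("leak",.018,.026,.05),("holder",.036,.05,.07),("holder",.112,.14,.07),("brick",.025,.05,.09)]:
    for n,C in(("T",CT),("S",CS)):
        p=C[sel(C,g[k],r,z0,z1)]
        if len(p)<3: print(k,n,len(p));continue
        R=cv2.minAreaRect(p[:,:2].astype(np.float32)*1000)
        print(k,z0,n,len(p),"mean",p.mean(0).round(4),"mid",((p.min(0)+p.max(0))/2).round(4),"rect",np.round(R[0],1),np.round(R[1],1),round(R[2],1))
for n,f,C in(("T",T,CT),("S",S,CS)):
    H=hue(f); m=sel(C,g["dock"],.1,-.02,.05)
    w=(m&(H[...,1]<70)&(H[...,2]>150)).astype(np.uint8)
    _,_,st,ce=cv2.connectedComponentsWithStats(w)
    print(n,"dots",[(s[4],ray(f,*c,.008)[:2].round(4).tolist()) for s,c in zip(st[1:],ce[1:])])
    gr=m&(H[...,0]>40)&(H[...,0]<85)&(H[...,1]>120)&(H[...,2]>60); vv,uu=np.nonzero(gr); print("green",len(vv),ray(f,uu.mean(),vv.mean(),.008)[:2].round(4))
    d=cv2.morphologyEx((m&((H[...,2]<60)|(w>0)|gr)).astype(np.uint8),cv2.MORPH_CLOSE,np.ones((13,13)))
    cs=max(cv2.findContours(d,0,1)[0],key=cv2.contourArea); pts=np.array([ray(f,*q[0],.008)[:2] for q in cs],np.float32)*1000
    print("disk",cv2.fitEllipse(pts))
    q=C[sel(C,g["dock"],.075,.021,.03)]; print("rim pts",len(q))
    if len(q)>20:
        _,l,c=cv2.kmeans(q[:,:2].astype(np.float32),3,None,(3,50,1e-5),5,cv2.KMEANS_PP_CENTERS)
        for i in range(3):
            qq=q[l[:,0]==i]; print("  rim",len(qq),c[i].round(4),np.round(cv2.minEnclosingCircle(qq[:,:2].astype(np.float32)*1000)[0],1))
E
```

```text
dock [0.506 0.195 0.008] 0.542
ca [0.607 0.003 0.035] 0.607
cb [ 0.486 -0.021  0.035] 0.487
leak [ 0.502 -0.181  0.053] 0.534
holder [ 0.474 -0.333  0.043] 0.579
brick [ 0.673 -0.346  0.03 ] 0.756
sp [ 0.718 -0.056  0.005] 0.72
fob [ 0.369 -0.177  0.012] 0.409
ca 0.03 T 27 mean [0.6105 0.0044 0.0353] mid [0.6113 0.0052 0.0355] rect [610.6   4.3] [13.6 15.5] 38.8
ca 0.03 S 31 mean [0.6081 0.0013 0.0336] mid [0.6087 0.0012 0.0336] rect [607.9   1.9] [15.9 15.4] 32.1
cb 0.03 T 24 mean [ 0.4884 -0.0184  0.0352] mid [ 0.4889 -0.0192  0.0362] rect [489.  -17.9] [14.1 13.8] 44.4
cb 0.03 S 37 mean [ 0.4858 -0.0216  0.033 ] mid [ 0.4859 -0.0206  0.034 ] rect [486.1 -20.9] [15.8 14.6] 81.3
leak 0.046 T 29 mean [ 0.5056 -0.1782  0.0529] mid [ 0.5062 -0.1778  0.0528] rect [ 506.2 -177.7] [14.1 14. ] 2.1
leak 0.046 S 63 mean [ 0.5024 -0.1826  0.0511] mid [ 0.5031 -0.1821  0.0507] rect [ 502.9 -181.4] [16.4 18. ] 28.9
leak 0.018 T 250 mean [ 0.5054 -0.1786  0.0222] mid [ 0.5049 -0.1794  0.022 ] rect [ 505.  -179.4] [57.4 57. ] 1.0
leak 0.018 S 440 mean [ 0.5008 -0.186   0.0211] mid [ 0.502  -0.181
[... 998 characters left out ...]
04.6666564941406, 195.18344116210938), (143.05125427246094, 145.36170959472656), 144.04844665527344)
rim pts 88
  rim 29 [0.487  0.1619] [486.8 162.4]
  rim 29 [0.4856 0.2305] [486.  231.4]
  rim 30 [0.546  0.1973] [546.  197.7]
S dots [(np.int32(1059), [0.5012, 0.1663]), (np.int32(10), [0.4651, 0.246]), (np.int32(9), [0.5668, 0.1954]), (np.int32(12), [0.4589, 0.1483]), (np.int32(12), [0.4726, 0.1402]), (np.int32(11), [0.4873, 0.1328])]
green 23 [0.5047 0.1973]
disk ((502.9324645996094, 184.4230499267578), (194.3748321533203, 195.63131713867188), 54.13889694213867)
rim pts 104
  rim 35 [0.4836 0.2286] [484.9 228.6]
  rim 34 [0.5426 0.194 ] [544.3 194.5]
  rim 35 [0.4841 0.1602] [484.4 158.5]
```

```bash
cat >> h.py <<'E'
from plant import robot
pi=np.pi
def down(yaw): return [pi,0,yaw]
def st(msg=""):
    s=robot.sense(); print(msg,"t",round(s["t"],2),"tcp",s["tcp_pos"].round(4),"rpy",np.round(s["tcp_rot"],3),"open",round(s["opening"],3),"gf",round(s["gripper_force"],1),"wf",s["wrist_force"].round(1),"q7",s["joint_pos"][6].round(2))
def pick(x,y,z=.028):
    """centre the cell along both axes, end holding it with closing line along y"""
    robot.goto([x,y,.11],down(pi/2)); robot.move_straight([x,y,z],vel=.12)
    robot.grip(.1,20); st("g1"); robot.grip(.5)
    robot.move_straight([x,y,.075],vel=.2); robot.goto([x,y,.075],down(0)); robot.move_straight([x,y,z],vel=.12)
    robot.grip(.0,25); st("g2"); robot.move_straight([x,y,.11],vel=.2); st("up")
E
python3 - <<'E'
from h import *
robot.grip(.55,25)
robot.goto([.45,-.25,.25],down(.8)); st()
pick(.6093,.003)
for n in("top","side"):
    f=robot.grab_frame(n); np.savez("pics/%s1.npz"%n,**f)
a=[]
for n in("top","side"):
    f=np.load("pics/%s1.npz"%n); u,v=proj(f,[.6093,.003,.1]).astype(int)
    a.append(cv2.resize(f["image"][max(v-50,0):v+50,u-50:u+50,::-1],(400,400),interpolation=cv2.INTER_CUBIC))
cv2.imwrite("pics/c1.png",np.hstack(a))
E
```

```text
t 2.17 tcp [ 0.4495 -0.2518  0.2499] rpy [3.141e+00 1.000e-03 7.970e-01] open 0.552 gf 0.0 wf [-0.1 -0.1 -0.4] q7 -0.43
g1 t 4.62 tcp [0.6099 0.003  0.0289] rpy [3.14  0.    1.571] open 0.188 gf 20.5 wf [-1.3 -0.2  3. ] q7 -0.44
g2 t 7.47 tcp [0.6101 0.003  0.029 ] rpy [-3.142e+00 -2.000e-03  0.000e+00] open 0.185 gf 24.5 wf [ 0.3 -0.   2.7] q7 -1.72
up t 8.03 tcp [0.6086 0.0029 0.1095] rpy [ 3.141e+00  1.000e-03 -0.000e+00] open 0.187 gf 24.4 wf [ 0.6 -0.2 -0.7] q7 -1.71
```

View pics/c1.png

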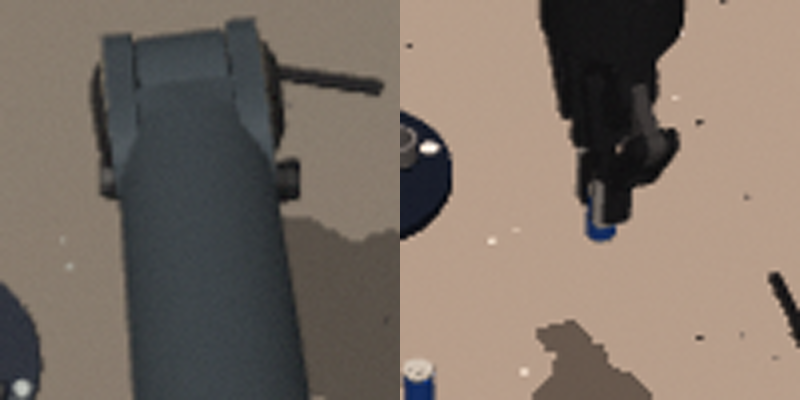

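```bash
cat >> h.py <<'E'
def sidebias(f,x,y,zb):
    """pixel offset (seen - expected) of a blue cell, underside at zb, from its lower silhouette"""
    H=cv2.cvtColor(f["image"],cv2.COLOR_RGB2HSV)
    m=(H[...,0]>100)&(H[...,0]<130)&(H[...,1]>140)&(H[...,2]>50)
    a=np.linspace(0,2*pi,60)
    P=np.array([proj(f,[x+.0085*np.cos(t),y+.0085*np.sin(t),zb+h]) for t in a for h in(0,.008)])
    u0,v0=P.min(0).astype(int)-10;u1,v1=P.max(0).astype(int)+10
    w=np.zeros_like(m);w[v0:v1,u0:u1]=m[v0:v1,u0:u1]; v,u=np.nonzero(w)
    k=v>=v.max()-4
    return "seen u %d..%d bottom %d | expected u %.1f..%.1f bottom %.1f"%(u[k].min(),u[k].max(),v.max(),P[:,0].min(),P[:,0].max(),P[:,1].max())
E
python3 - <<'E'
from h import *
S=np.load("pics/side1.npz"); print(sidebias(S,.6086,.0029,.0805))
S0=np.load("pics/side0.npz"); print("orig ",sidebias(S0,.6093,.003,0.0)); print("origb",sidebias(S0,.4873,-.0195,0.0))
c=proj(S,[.6086,.0029,.0805]);
for d in([.001,0,0],[0,.001,0]): print(proj(S,np.array([.6086,.0029,.0805])+d)-c)
E
```

```text
seen u 303..309 bottom 198 | expected u 302.5..310.0 bottom 198.5
orig  seen u 303..308 bottom 222 | expected u 301.9..309.1 bottom 223.2
origb seen u 258..263 bottom 242 | expected u 257.0..264.5 bottom 243.2
[ 0.40065221 -0.10498478]
[-0.17059001 -0.26946503]
```

```bash
cat >> h.py <<'E'
def place(x,y,zb=.029):
    """lower the held cell (TCP zb above its underside) into the pocket, feeling for the hole; let go"""
    robot.goto([x,y,.12],down(0)); robot.move_straight([x,y,.028+zb],vel=.2); robot.sleep(.2)
    f=robot.grab_frame("side"); s=robot.sense(); np.savez("pics/hov_%d.npz"%(1000*s["t"]),**f)
    for dx,dy in[(0,0)]+[(.002*np.cos(a),.002*np.sin(a)) for a in np.arange(8)*pi/4]:
        robot.move_straight([x+dx,y+dy,.028+zb],vel=.1)
        hit=robot.move_straight([x+dx,y+dy,.0105+zb],vel=.05,contact_N=5); z=robot.sense()["tcp_pos"][2]; st("try %.3f %.3f %s"%(dx,dy,hit))
        if z<.015+zb: break
    else: return False
    robot.grip(.45); robot.move_straight([x+dx,y+dy,.12],vel=.2); st("placed"); return True
E
python3 - <<'E'
from h import *
print(place(.5445,.196))
E
```

```text
try 0.000 0.000 True t 10.33 tcp [0.544  0.1958 0.0386] rpy [3.141e+00 1.000e-03 0.000e+00] open 0.185 gf 25.0 wf [0.2 0.3 3.9] q7 -2.09
placed t 11.24 tcp [0.544  0.1957 0.1195] rpy [ 3.141e+00  2.000e-03 -0.000e+00] open 0.453 gf 0.0 wf [-1.3  1.3  0. ] q7 -2.07
True
```

```bash
python3 - <<'E'
from h import *
robot.grip(.55,25)
pick(.487,-.020)
print(place(.4841,.2298))
robot.goto([.45,-.1,.25],down(0)); st()
a=[]
for n in("top","side"):
    f=robot.grab_frame(n); np.savez("pics/%s2.npz"%n,**f); u,v=proj(f,[.504,.196,.03]).astype(int)
    a.append(cv2.resize(f["image"][v-40:v+40,u-40:u+40,::-1],(400,400),interpolation=cv2.INTER_CUBIC))
cv2.imwrite("pics/c2.png",np.hstack(a))
E
```

```text
g1 t 14.26 tcp [ 0.4875 -0.02    0.0286] rpy [3.14  0.    1.571] open 0.188 gf 20.7 wf [-0.4  0.1  3.4] q7 -0.39
g2 t 17.11 tcp [ 0.4877 -0.02    0.0288] rpy [-3.142e+00 -2.000e-03 -0.000e+00] open 0.186 gf 24.5 wf [-0.5  0.3  3.9] q7 -1.67
up t 17.67 tcp [ 0.4864 -0.02    0.1096] rpy [ 3.142e+00  1.000e-03 -0.000e+00] open 0.186 gf 24.4 wf [-0.8  0.1  0.2] q7 -1.65
try 0.000 0.000 True t 20.02 tcp [0.4837 0.2297 0.0388] rpy [3.141e+00 1.000e-03 0.000e+00] open 0.186 gf 24.9 wf [-1.1 -0.5  4. ] q7 -2.18
placed t 20.93 tcp [0.4837 0.2295 0.1196] rpy [ 3.141e+00  2.000e-03 -0.000e+00] open 0.451 gf 0.0 wf [0.1 0.7 0.3] q7 -2.16
True
 t 22.26 tcp [ 0.4501 -0.0987  0.2492] rpy [-3.141e+00  1.000e-03  2.000e-03] open 0.447 gf 0.0 wf [ 0.3  0.2 -0.5] q7 -1.45
```

View pics/c2.png

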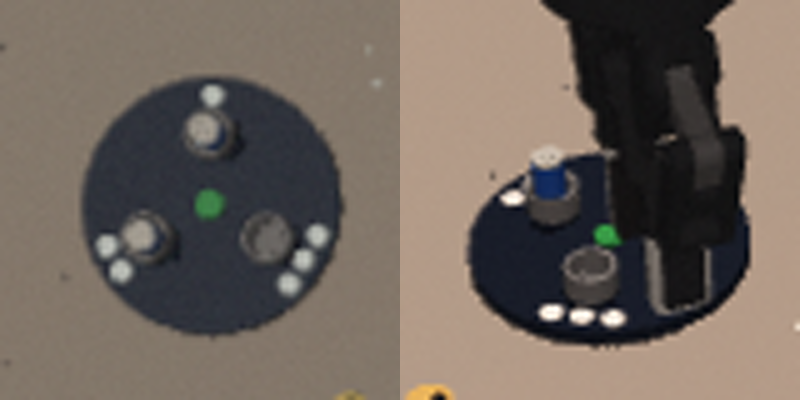

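The cells stand in the one- and two-dot cups (crop: top view (205,130) and (143,238)). The three-dot cup is empty. Next, the tongs.

```bash
python3 - <<'E'
from h import *
Y=np.radians(65.8-90)
x,y=.4736,-.335
robot.grip(1.0,20)
robot.goto([x,y,.21],down(Y)); robot.move_straight([x,y,.078],vel=.12,contact_N=15); st("at")
robot.grip(.56); st("56"); robot.grip(.47); st("47")
robot.move_straight([x,y,.19],vel=.1); robot.sleep(.3); st("up")
a=[]
for n in("top","side"):
    f=robot.grab_frame(n); np.savez("pics/%s3.npz"%n,**f); u,v=proj(f,[x,y,.15]).astype(int)
    v=min(max(v,60),360);a.append(cv2.resize(f["image"][v-60:v+60,u-60:u+60,::-1],(400,400),interpolation=cv2.INTER_CUBIC))
cv2.imwrite("pics/c3.png",np.hstack(a))
E
```

```text
at t 25.08 tcp [ 0.4741 -0.3353  0.0788] rpy [ 3.141e+00 -2.000e-03 -4.220e-01] open 1.0 gf 0.0 wf [-0.4 -0.4  0.4] q7 -1.34
56 t 25.54 tcp [ 0.474  -0.3353  0.0785] rpy [ 3.141e+00 -1.000e-03 -4.220e-01] open 0.561 gf 4.3 wf [-0.3 -0.4  3.6] q7 -1.34
47 t 25.78 tcp [ 0.4745 -0.3356  0.0792] rpy [ 3.141e+00 -2.000e-03 -4.220e-01] open 0.468 gf 6.5 wf [-0.3 -0.2  6.8] q7 -1.34
up t 27.35 tcp [ 0.4735 -0.3349  0.1897] rpy [-3.142e+00  1.000e-03 -4.220e-01] open 0.475 gf 3.4 wf [ 0.3 -0.3 -1.1] q7 -1.37
```

View pics/c3.png

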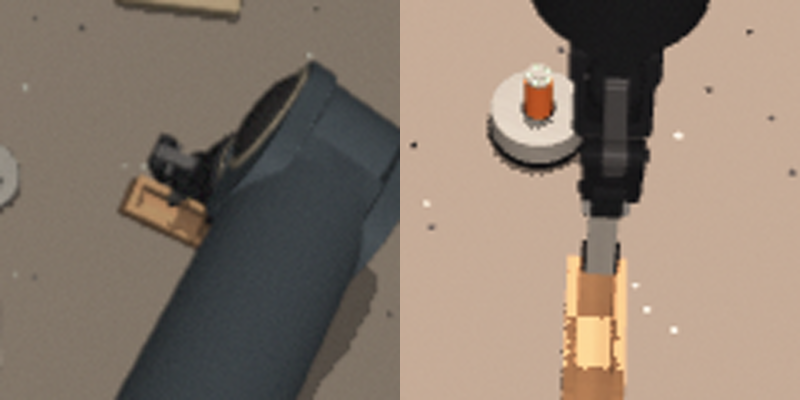

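The tongs are lifted clear of the holder. The cell on the tester at (538,95) in the crop is untouched. I'll turn the tongs so that the side camera can see the tip gap, then hover over the tester.

```bash
python3 - <<'E'
from h import *
Y=np.radians(65.8)
x,y=.504,-.1798
robot.goto([x,y,.19],down(Y)); robot.move_straight([x,y,.155],vel=.1); robot.sleep(.3); st("over")
f=robot.grab_frame("side"); np.savez("pics/side4.npz",**f); u,v=proj(f,[x,y,.09]).astype(int)
cv2.imwrite("pics/c4.png",cv2.resize(f["image"][v-45:v+45,u-45:u+45,::-1],(600,600),interpolation=cv2.INTER_CUBIC))
q=lambda p:((proj(f,p)-[u-45,v-45]+.5)*600/90).round(0)
c=np.array([-np.sin(Y),np.cos(Y),0])
for z in(.085,.095): print(z,"axis",q([x,y,z]),[q(np.array([x,y,z])+s*w*c) for s in(-1,1) for w in(.0085,.0155)])
print("cell top",q([x,y,.0535]),"bot",q([x,y,.022]))
E
```

```text
over t 29.32 tcp [ 0.5043 -0.1799  0.1555] rpy [ 3.141 -0.     1.148] open 0.471 gf 3.4 wf [ 0.2  0.5 -0.5] q7 -0.23
0.085 axis [308. 317.] [array([337., 318.]), array([361., 319.]), array([279., 315.]), array([255., 314.])]
0.095 axis [308. 295.] [array([337., 296.]), array([361., 297.]), array([279., 293.]), array([255., 292.])]
cell top [307. 384.] bot [306. 448.]
```

View pics/c4.png

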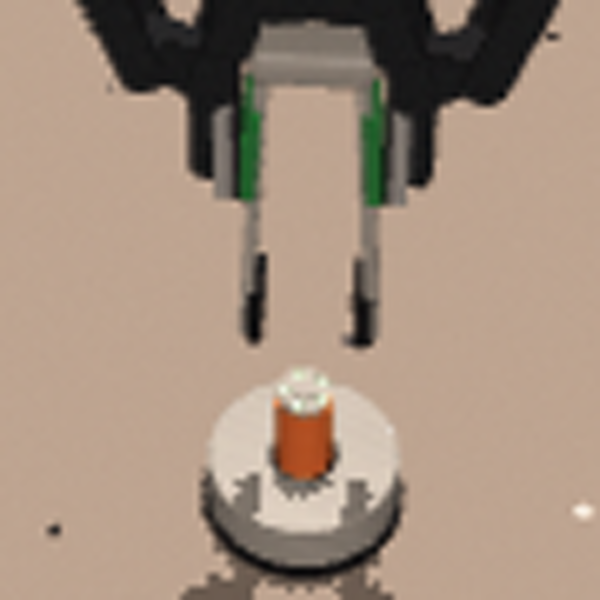

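```bash
python3 - <<'E'
from h import *
f=np.load("pics/side4.npz");C=cloud(f);V=f["image"].astype(int)
x,y=.5043,-.1799;Y=np.radians(65.8)
a=np.array([np.cos(Y),np.sin(Y)]);c=np.array([-np.sin(Y),np.cos(Y)])
d=C[...,:2]-[x,y];A=d@a;B=d@c;Z=C[...,2]
m=(abs(A)<.03)&(abs(B)<.03)&(Z>.065)&(Z<.115)
for s in(-1,1):
    k=m&(B*s>0); print(s,k.sum(),"z min",np.sort(Z[k])[:6].round(4),"a",np.percentile(A[k],[5,50,95]).round(4),"b",np.percentile(B[k],[5,50,95]).round(4))
    t=k&(Z<.1); print("  tip a",np.percentile(A[t],[2,50,98]).round(4),"b",np.percentile(B[t],[2,50,98]).round(4))
g=m*0+((V[...,1]-V[...,0]>30)&(V[...,1]-V[...,2]>30)&(abs(A)<.03)&(abs(B)<.03)&(Z>.1)); print("green z",Z[g>0].min().round(4),Z[g>0].max().round(4))
l=(abs(A)<.03)&(abs(B)<.02)&(Z>.045)&(Z<.06);print("cell top mean a,b,z",A[l].mean(),B[l].mean(),Z[l].max())
E
```

```text
-1 47 z min [0.085  0.0855 0.0863 0.0866 0.0887 0.0893] a [-0.0107 -0.0088 -0.0007] b [-0.0198 -0.0162 -0.0136]
  tip a [-0.0108 -0.0099 -0.0073] b [-0.02   -0.0178 -0.014 ]
1 41 z min [0.0844 0.0846 0.0852 0.0873 0.0891 0.09  ] a [-0.0106 -0.0081  0.0042] b [0.0132 0.0156 0.0189]
  tip a [-0.011  -0.0089 -0.0018] b [0.0139 0.0168 0.019 ]
green z 0.1452 0.1814
cell top mean a,b,z -0.0032658743389930977 0.0006382810945196972 0.05542527725135103
```

```bash
python3 - <<'E'
from h import *
x,y=.5030,-.1798
robot.move_straight([x,y,.155],vel=.05)
hit=robot.move_straight([x,y,.0975],vel=.06,contact_N=6); st("down %s"%hit)
if not hit:
    robot.grip(0,40); st("sq"); robot.sleep(.3)
    robot.move_straight([x,y,.215],vel=.08); robot.sleep(.3); st("up")
f=robot.grab_frame("side"); np.savez("pics/side5.npz",**f); u,v=proj(f,[x,y,.13]).astype(int)
cv2.imwrite("pics/c5.png",cv2.resize(f["image"][v-55:v+65,u-60:u+60,::-1],(600,600),interpolation=cv2.INTER_CUBIC))
C=cloud(f);V=f["image"].astype(int);o=(V[...,0]>120)&(V[...,0]-V[...,2]>90)&(np.hypot(C[...,0]-x,C[...,1]-y)<.03); print("orange z",np.sort(C[...,2][o])[[0,3,-3]])
E
```

```text
down False t 30.73 tcp [ 0.5033 -0.1799  0.0979] rpy [ 3.141 -0.     1.148] open 0.471 gf 3.4 wf [-0.3  0.3 -0.8] q7 -0.25
sq t 30.94 tcp [ 0.5033 -0.1799  0.098 ] rpy [ 3.141 -0.     1.148] open 0.41 gf 41.4 wf [ 0.2 -0.2  0.4] q7 -0.25
up t 33.16 tcp [ 0.5029 -0.1798  0.2149] rpy [-3.141  0.     1.148] open 0.411 gf 41.3 wf [-0.  -0.5 -0.6] q7 -0.22
orange z [0.13545077 0.13871209 0.16522551]
```

View pics/c5.png

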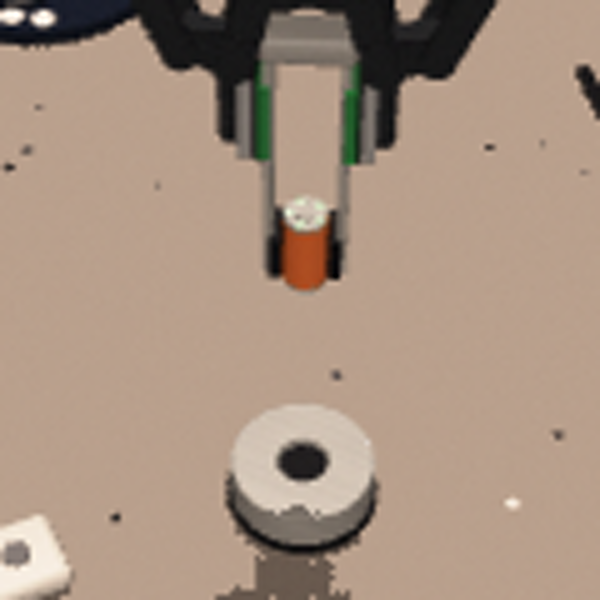

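The orange cell is clamped between the tips at (305,250), with its underside at about 13.5 cm. The tester cup at (303,460) is empty.

```bash
python3 -c "
from plant import robot
print(robot.close_job())"
```

```text
the job is handed in; nothing more can be done
None
```

The job is handed in after about 33 s: the two blue cells stand in pockets 1 and 2, and the leaking cell is still held in the squeezed tongs with its underside about 13.5 cm above the counter.

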